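# Draw the strainer basket out with the pull hook

### The job

The drum pump's strainer is due for cleaning: take the pull hook from its stand, hook the wire bail of the basket deep in the strainer's bore and draw the basket out with it, never touching the basket with the gripper. Set the basket down gently, upright, inside the steel tray, then hang the hook back in its empty slot and leave everything else where it stands.

Things in the scene. Friction and masses are not known exactly. Their poses are not given: they have to be found in the camera images.
- strainer: Cast aluminium strainer body of a drum pump, fixed: upright round pot 140 mm tall, 68 mm wide outside, brass hose tails along its x axis (to 76 mm from the axis, 32 mm up). Its plain round bore is 48 mm wide from the mouth down to a seat 16 mm above the table; its screw cap is off. Origin: centre of its underside, z up
- mouth (a point): Centre of the strainer's bore mouth, 140 mm above the table, z up along the bore. A rubber seal on the seat grips the basket's foot: it takes an upward pull of about 8 to 14 N to start the basket, which comes free once it has risen about 8 mm
- basket: Perforated steel basket, open on top, seated in the bore on the seat 16 mm above the table; 28 mm tall, 45 mm across the rim, inside 37 mm wide and 18 mm deep, 80 to 140 g. Origin: centre of its underside, z up. The wire bail's two pivots lie on its y axis
- bail_pivot (a point): Midpoint between the bail's pivots, on the basket's axis 26 mm above its underside, axes as the basket's. The bail is an arch of 3 mm wire, 36 mm wide along y; its crown is straight for 12 mm, 21.5 mm from the pivot line. It leans by an unknown angle of up to 0.75 rad (its stops) to the +x or the -x side, stays where it is put and swings under a light touch
- hook_grip (a point): Middle of the pull hook's handle, 132 mm above the hook's tip point: grey plastic, 22 mm along this frame's x, 16 mm along y (grip across y), 58 mm long along z. The hook's toe points along +x, z up the shaft
- hook_tip (a point): Bottom of the pull hook, on the shaft's axis: the 4.4 mm wire comes down the shaft to here, turns toward +x and ends 12 mm out, the end bent up 4 mm (metal from 2.2 mm below to 6.2 mm above this point, from 2.2 mm behind to 14.2 mm ahead). Shaft 4.4 mm thick, bare for 100 mm up to the collar. x: where the toe points, z: up the shaft
- hook_collar (a point): Centre of the underside of the pull hook's round steel collar (25 mm wide, 4 mm thick) just under the handle, 100 mm above the tip point; the hook weighs 90 g and hangs by it
- pick_collar (a point): The same point of the other tool in the stand, a straight pointed pick with the same handle and collar. Not needed: it stays where it hangs
- slot_a (a point): Grey sheet-steel tool stand, fixed, 150 mm wide: level plate, top 120 mm above the table, two 10 mm slots 80 mm apart along y, open toward -x. This point: on the plate's top in a slot, where a hung collar's centre sits. The slot runs from 5 mm behind it (+x) to the front edge 23 mm ahead (-x); a 3 mm high lip starts 20 mm ahead. The upright back, 44 mm behind, ends at the plate
- slot_b (a point): The same point of the stand's other slot. Which slot holds the hook and which the pick varies
- tray: Flat steel tray, fixed, 150 mm (its x) by 120 mm (its y), rim 14 mm high, walls 2 mm thick, inside floor 2 mm above the table. Origin: centre of its underside. Tray and stand stand one on each side of the strainer; which on which side varies
- screw_cap: The strainer's black ribbed screw cap, 84 mm wide, 36 mm tall with its grip bar, lying on the table behind the work: leave it. Origin: centre of its underside
- green_vial: Small green bottle, 26 mm wide, 80 mm tall, behind the work: leave it. Origin: centre of its underside
- brown_vial: Small brown bottle, 30 mm wide, 62 mm tall, behind the work: leave it. Origin: centre of its underside
- steel_cup: Small steel measure, 36 mm wide, 41 mm tall, behind the work: leave it. Origin: centre of its underside
- beaker: Yellow plastic beaker, 72 mm wide, 91 mm tall, behind the strainer: leave it. Origin: centre of its underside
Not all that is in view belongs to the job. What is shaped like the basket but green, pink or yellow is not meant.

How it is judged:
By the outcome, as a careful person would: the job done as asked, in the order asked, and still so for the second after the job is handed in, with the robot touching nothing.
It also fails if it takes over 72 s, if anything falls off the work surface, if the arm or the gripper's body presses on something with over 40 N, if the wrist force passes 120 N, or if a joint passes its speed limit or range.

### The arm

A 6-joint arm with a two-finger parallel gripper is mounted at the origin on the work surface; the furniture and walls round the work are solid. World frame = base frame: x ahead of the robot, y to its left, z up, the work surface at z = 0. Lengths are in mm, angles in rad, forces in N, time in s.
With the tool pointing down it reaches from about 350 to 925 mm from the base axis. Payload 6.4 kg.
Tool frame: the origin (TCP) lies at the very end of the fingers, on their centre line; the grasp point (between the pads) lies 19 mm behind it (grip_depth is the distance from the TCP to the grasp point, in mm); z points along the fingers, y is the line along which they close (so a half turn about z gives the same grasp; the last joint's range is limited). The gripper opens to 85 mm and grips with 20 to 120 N. Pads are 22 mm wide; open, the fingers measure 114 mm over their backs; the gripper's body (76 mm by 85 mm) begins 54 mm behind the grasp point. The pads swing forward as they close: fully open they stand 13 mm farther back than shut.
Start: joints at [0.932, 0.245, 1.558, -0, 1.339, -0.174], TCP at [291.358, 581.055, 231.29] pointing down, gripper open.
Joint ranges: [-3.13, 3.13], [-1.02, 2.26], [0.13, 2.54], [-0.95, 4.09], [0.21, 2.88], [-2.74, 2.74]. Speed limits (rad/s): [2.57, 2.57, 3.14, 3.14, 3.14, 3.14].

### API

Orientations are given as a rotation vector (axis times angle).
In Python, from bench import * gives the robot as it stands. The module is installed in compiled form; this text tells all that it offers.
- The arm moves only by the tool arm_command, never from a script. Its argument "increments" is a list that holds one entry, the list of rows, each a list of 7 numbers: the shift along the tool's x, y, z in m, then the turn, a rotation vector about the tool's x, y, z in degrees, then the finger opening in m, from 0 to 0.0854. A call has 1 to 8 rows; each row shifts and turns the commanded pose from where the row before left it, along the tool's axes as they then stand; what a row does not reach is not made up. A row lasts 1/10 s, in which the tool goes at most 50 mm and 8.59 degrees, less where a joint would pass 70% of its speed; a pose out of reach is approached as far as the arm can. A call is refused whole if a number of a shift passes 0.05 or a number of a turn 8.59, either way. A call with a gripper value outside its range is refused whole. The fingers move at their own pace and stop on an object; the grip force is fixed at half the most. Time passes only in rows, so rows that do not move let the fingers close. It gives the time, the measured TCP pose, the force, the opening and the grip force at its end, in the units of the state.
- get_state(): the state, without advancing time (a new reading comes with each control period).
- grab_frame(name): name is "side" or "top"; returns the picture (480x640x3 uint8, blue, green, red); there is no depth.
- camera_info(name): a dict with "K" (3x3 intrinsics, pixels), "pose" (4x4, takes a point from camera to world coordinates). Camera axes: x right, y up, looking along -z (the intrinsics and any distortion apply to the point x, -y, -z); pixel columns grow to the right and rows downward; lengths in mm; the calibration is good to about 2 mm. A picture is of the moment at which its call begins. camera_info takes no time and is no camera call.
- close_job(): hands the job in; it is judged then, once.
Trained networks look in the newest picture that a camera, given by its name, has taken for a name from the list of things; names that differ only in an ending like _2 or _b are one class to them, and where a whole thing is asked for, a point or a joint stands for the part that bears it (a point fixed in the world has none). Each returns a list of dicts, best first, with "conf" (0 to 1); they miss things now and then, are a little off and sometimes report something else, mostly with a low value. They report only what shows in the picture. A call takes as long as a camera call. They do not tell look-alikes from the thing itself.
- find_in(name, camera): "centre" ([x, y, z] in mm, in world coordinates, good to about 4 mm: the middle of the surface that is visible of it).
- silhouettes(name, camera): "mask" (480x640 bool, what is visible of it).
The state is a dict: "clock": time; "qpos": joint angles; "qvel": joint speeds; "joint_torque": joint torques, N m; "ee_pos": TCP position; "tool_rot": TCP orientation; "force": force on the tool from outside, world axes, zero at the start; "ft_torque": the same for the moment, N m; "gripper_width": finger opening in mm; "finger_force": force on a finger pad.
Only numpy, scipy, OpenCV 4.12 (cv2) and the standard library are available. Lean on these libraries where they do the work, as an engineer would, in place of code of your own. Each camera call takes 0.05 s, during which the arm holds its last target. There are 200 camera calls.

## Working session

There is one attempt and no reset: what is moved stays moved. The work goes in short steps, Python scripts to look and compute and a tool call to move; the robot and the scene stay as the last step left them, time stands still between calls to the robot, and variables do not carry over. Pictures are saved under pics/ and viewed, at most 10 in all, crops included, and the job is handed in when it is done.

Besides the shell and the picture viewer there is one more tool, called after ">>>" as name([rows], argument=value, ...), one row to a line, values as JSON. arm_command: Moves the arm, as the interface text tells. Its arguments: {"type":"object","properties":{"increments":{"type":"array"}},"required":["increments"]}

```bash
mkdir -p pics; cat > h.py <<'E'
from bench import *
import numpy as np, cv2
from scipy.spatial.transform import Rotation as R
def proj(P,cam):
    c=camera_info(cam);K=np.array(c['K']);T=np.linalg.inv(np.array(c['pose']))
    p=T[:3,:3]@np.asarray(P,float)+T[:3,3];p=p*[1,-1,-1]
    q=K@p;return q[:2]/q[2]
def atz(uv,z,cam):
    c=camera_info(cam);K=np.array(c['K']);T=np.array(c['pose'])
    d=np.linalg.inv(K)@[uv[0],uv[1],1];d=T[:3,:3]@(d*[1,-1,-1]);o=T[:3,3]
    return o+d*(z-o[2])/d[2]
E
python3 - <<'E'
from h import *
for c in("top","side"):
    cv2.imwrite(f"pics/{c}0.png",grab_frame(c));i=camera_info(c);print(c,{k:np.round(v,3).tolist() if k in('K','pose') else v for k,v in i.items()})
    for n in("strainer","basket","hook_grip","hook_collar","pick_collar","slot_a","tray","mouth","bail_pivot","hook_tip"):
        try: print(n,[(np.round(d['centre'],1).tolist(),round(d['conf'],2)) for d in find_in(n,c)][:4])
        except Exception as e: print(n,e)
s=get_state();print(s)
E
```

```text
top {'K': [[594.866, 0.0, 317.822], [0.0, 594.866, 232.218], [0.0, 0.0, 1.0]], 'pose': [[0.025, 0.992, -0.121, 385.093], [-0.999, 0.028, 0.027, 65.072], [0.03, 0.121, 0.992, 1443.447], [0.0, 0.0, 0.0, 1.0]]}
strainer [([492.2, -32.4, 63.7], 0.72)]
basket [([554.0, 156.8, 5.8], 0.7), ([629.4, -248.4, 6.8], 0.69), ([451.7, 198.8, 10.3], 0.67), ([505.5, -43.2, 23.7], 0.58)]
hook_grip [([514.3, -190.1, 169.0], 0.66)]
hook_collar [([515.6, -190.8, 171.9], 0.48)]
pick_collar [([515.9, -272.3, 170.9], 0.61)]
slot_a [([523.1, -228.9, 122.7], 0.62)]
tray [([487.2, 338.4, -0.7], 0.87), ([523.5, -230.2, 118.7], 0.6)]
mouth [([493.3, -31.8, 59.8], 0.84)]
bail_pivot [([631.2, -251.8, 8.7], 0.82), ([522.0, 74.1, 9.1], 0.79), ([504.6, -39.1, 20.7], 0.74), ([452.2, 201.2, 9.6], 0.71)]
hook_tip [([514.2, -190.6, 172.7], 0.5)]
side {'K': [[513.33, 0.0, 315.447], [0.0, 513.33, 241.536], [0.0, 0.0, 1.0]], 'pose': [[0.558, -0.667, 0.494, 1126.475], [0.83, 0.444, -0.339, -327.273], [0.007, 0.599, 0.801, 1038.181], [0.0, 0.0, 0.0, 1.0]]}
strainer [([522.2, -47.5, 90.3], 0.57)]
basket [([552.8, 149.8, 13.9]
[... 530 characters left out ...]
6.4, 159.3], 0.6)]
{'clock': 1.1, 'qpos': array([ 9.31896239e-01,  2.45066491e-01,  1.55782242e+00, -3.67967512e-06,
        1.33871567e+00, -1.74078275e-01]), 'qvel': array([ 0.00034052, -0.00177748,  0.00150181, -0.00089057,  0.00026936,
       -0.00070194]), 'joint_torque': array([ 9.12157066e-04, -4.29515362e+01, -3.26428521e+01, -2.24711021e-04,
        5.48127355e-04,  9.50035229e-06]), 'ee_pos': array([291.35309865, 581.04301182, 231.29963742]), 'tool_rot': array([-7.23583436e-01, -3.05712650e+00,  1.94298468e-05]), 'force': array([0.10595375, 0.1029737 , 0.52448576]), 'ft_torque': array([ 0.02192468, -0.02926725, -0.00430203]), 'finger_force': 0.0, 'gripper_width': 85.20983147281565}
```

View pics/top0.png

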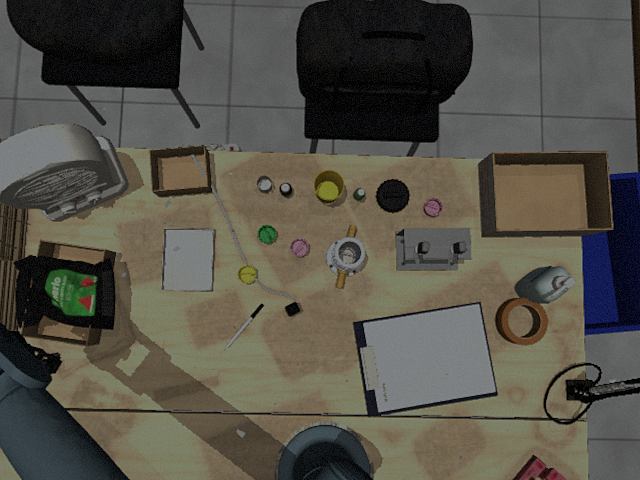

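View pics/side0.png

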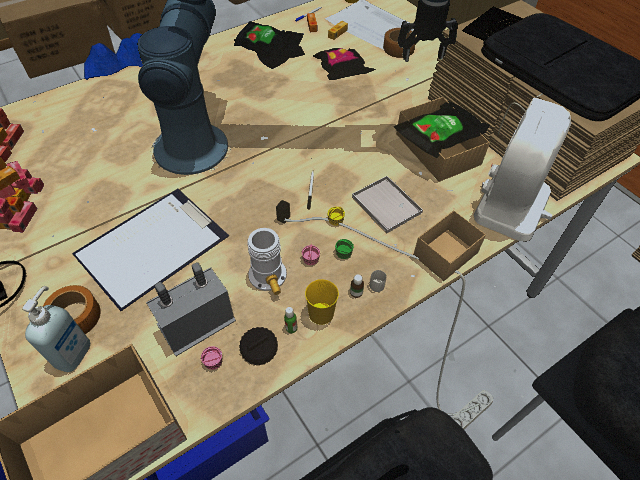

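```bash
python3 - <<'E'
from h import *
t=cv2.imread("pics/top0.png");s=cv2.imread("pics/side0.png")
def cr(im,x,y,w,h,W,H): return cv2.resize(im[y:y+h,x:x+w],(W,H),interpolation=cv2.INTER_CUBIC)
a=cr(t,325,220,50,37*2-4,400,560)[:300*2]
b=cr(t,390,220,100,70,400,280); c=cr(s,145,255,100,70,400,280)
o=np.hstack([a,np.vstack([b,c])]);cv2.imwrite("pics/c1.png",o)
m=np.zeros((480,640),bool)
for n in("strainer","tray","hook_grip","pick_collar","mouth","bail_pivot"):
  for cam in("top","side"):
    for d in silhouettes(n,cam)[:4]:
        y,x=np.nonzero(d['mask']);print(n,cam,round(d['conf'],2),x.min(),x.max(),y.min(),y.max(),x.mean().round(1),y.mean().round(1),len(x))
        if n=='tray' : print(cv2.boxPoints(cv2.minAreaRect(np.c_[x,y].astype(np.float32))).round(1).tolist())
E
```

```text
strainer top 0.63 325 365 225 287 345.4 256.8 1223
strainer side 0.61 247 286 228 293 265.7 260.2 1955
tray top 0.58 161 213 228 290 187.0 259.6 3152
[[160.5, 289.8999938964844], [162.5, 227.1999969482422], [213.89999389648438, 228.89999389648438], [211.89999389648438, 291.6000061035156]]
tray top 0.47 396 470 228 270 430.5 248.1 2653
[[396.0, 228.0], [470.0, 228.0], [470.0, 270.0], [396.0, 270.0]]
tray side 0.83 352 422 177 232 386.6 203.7 2106
[[350.3999938964844, 195.3000030517578], [381.79998779296875, 166.0], [423.1000061035156, 210.1999969482422], [391.70001220703125, 239.5]]
tray side 0.27 155 172 283 306 163.4 295.0 244
[[152.0, 286.0], [162.39999389648438, 280.79998779296875], [173.60000610351562, 303.20001220703125], [163.1999969482422, 308.3999938964844]]
hook_grip top 0.52 415 428 242 254 421.2 247.9 142
hook_grip side 0.52 192 206 263 287 198.9 275.2 208
pick_collar top 0.59 375 409 180 212 391.8 195.5 890
pick_collar top 0.57 450 465 242 254 457.8 248.0 166
pick_collar side 0.62 155 172 281 306 163.1 294.2 274
pick_collar side 0.37 239 277 327 364 258.0 345.5 1135
mouth top 0.76 326 364 225 288 345.2 257.0 1177
mouth top 0.16 376 408 180 212 392.3 195.8 838
mouth side 0.75 247 286 227 294 265.7 260.3 1981
bail_pivot top 0.77 291 307 238 256 298.9 247.2 260
bail_pivot top 0.69 424 441 198 215 431.9 206.3 249
bail_pivot top 0.64 237 255 265 283 245.7 274.0 287
bail_pivot top 0.55 257 275 225 243 266.0 233.9 282
bail_pivot side 0.8 302 319 245 264 310.3 254.5 286
bail_pivot side 0.64 328 344 206 225 335.9 215.3 283
bail_pivot side 0.57 201 221 346 369 211.4 357.4 399
bail_pivot side 0.52 335 352 239 258 343.6 248.1 284
```

View pics/c1.png

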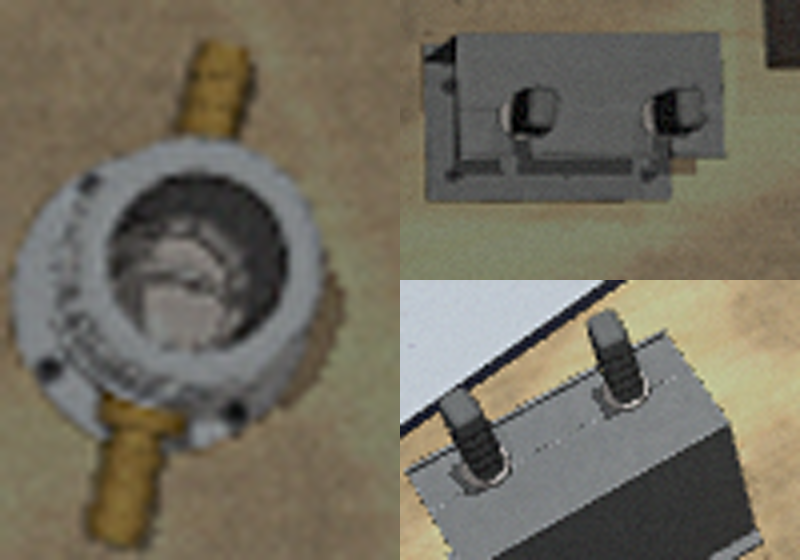

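```bash
python3 - <<'E'
from h import *
f=np.mean([grab_frame("top").astype(float) for _ in range(12)],0)
np.save("f.npy",f)
c=f[228:280,330:370]
g=cv2.resize(c.astype(np.float32),(600,600*52//40),interpolation=cv2.INTER_LANCZOS4)[:600]
g=np.clip((g-20)*1.2,0,255).astype(np.uint8)   # 15x, origin (330,228)
cv2.imwrite("pics/bore.png",g)
print("mouth",atz((349.8,252.8),140,"top"))
p=atz((352.7,225.6),32,"top");q=atz((340,288.1),32,"top");print("tails",p,q,(p+q)/2,np.degrees(np.arctan2(*(p-q)[1::-1])))
print("handle top hook",atz((425.5,245.75),181,"top"),atz((196.3,264.5),181,"side"))
print("collar",atz((202.5,283),122,"side"), "pick top",atz((462.3,246),181,"top"))
for z in(14,):
  P=[atz(u,z,"top") for u in [[160.5,289.9],[162.5,227.2],[213.9,228.9],[211.9,291.6]]];print("tray",np.round(P,1).tolist(),np.mean(P,0))
# side mouth by strainer silhouette
print("plate corners",[np.round(atz(u,120,"top"),1).tolist() for u in[(404.2,228.5),(470.3,228.7),(404.2,263),(470.7,259)]])
for z in (16,44,60,140): print(z,proj([505,-38,z],"top"))
print(find_in("hook_tip","top"),find_in("pick_collar","top"))
E
```

```text
mouth [500.74610182 -41.30646409 140.        ]
tails [575.95782555 -55.9072659   32.        ] [425.89768998 -28.39937677  32.        ] [500.92775776 -42.15332134  32.        ] -10.387699465038198
handle top hook [ 516.68239566 -200.2961276   181.        ] [ 512.48678965 -196.51731769  181.        ]
collar [ 519.96203288 -197.4748832   122.        ] pick top [ 518.32686176 -279.79164306  181.        ]
tray [[411.3, 397.1, 14.0], [561.4, 400.8, 14.0], [560.8, 277.6, 14.0], [410.4, 275.5, 14.0]] [485.99590976 337.77320514  14.        ]
plate corners [[560.8, -164.8, 120.0], [564.6, -314.9, 120.0], [482.9, -165.3, 120.0], [495.9, -315.3, 120.0]]
16 [344.19066037 255.43977148]
44 [345.06355752 254.47052801]
60 [345.57802282 253.89927842]
140 [348.3373063  250.83543809]
[{'centre': [507.6, -42.7, 24.6], 'conf': 0.55}, {'centre': [518.0, -189.7, 172.7], 'conf': 0.52}] [{'centre': [516.9, -271.0, 168.4], 'conf': 0.71}]
```

View pics/bore.png

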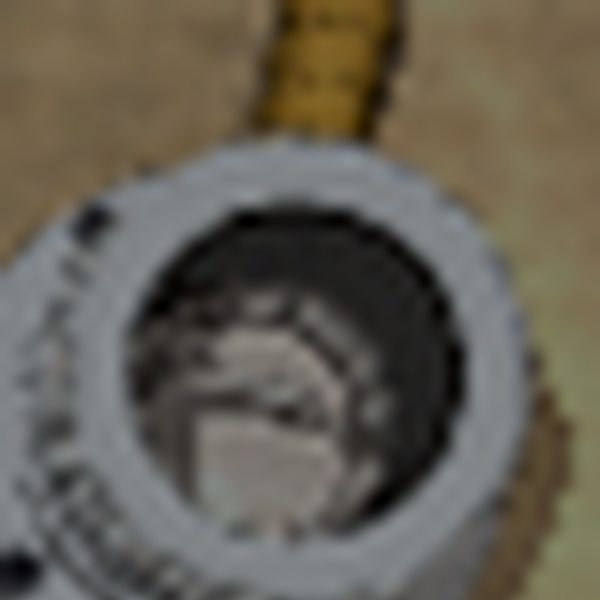

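```bash
python3 - <<'E'
from h import *
C=np.array([501,-41.5])
def pt(x,y,z,yaw):
    c,s=np.cos(yaw),np.sin(yaw);p=proj([C[0]+c*x-s*y,C[1]+s*x+c*y,z],"top");return (p-[330,228])*15+7
print("axis z44",pt(0,0,44,0),"z18",pt(0,0,18,0),"z24",pt(0,0,24,0),"mouth",pt(0,0,140,0))
g=cv2.imread("pics/bore.png");outs=[]
yaw=np.radians(-13)
for L in(-.6,.6):
    o=g.copy()
    pts=[(0,18),(5,18)]
    pts=[(-18,0),(-17,8),(-12,17),(-6,21.5),(6,21.5),(12,17),(17,8),(18,0)]
    q=np.array([pt(h*np.sin(L),y,42+h*np.cos(L),yaw) for y,h in pts])
    cv2.polylines(o,[q.astype(int)],False,(0,0,255),1)
    for r,z,col in((24,140,(0,255,0)),(22.5,44,(255,255,0)),(18.5,44,(255,0,255)),(18.5,26,(0,255,255))):
        q=np.array([pt(r*np.cos(a),r*np.sin(a),z,0) for a in np.linspace(0,6.3,60)]);cv2.polylines(o,[q.astype(int)],False,col,1)
    outs.append(o[180:560,80:480])
cv2.imwrite("pics/ov.png",np.hstack(outs))
for L in(-.75,-.6,-.4,-.2,0,.2,.4,.6,.75): print(L,[pt(21.5*np.sin(L),y,42+21.5*np.cos(L),yaw).round() for y in(-6,6)])
E
```

```text
axis z44 [254.64811471 429.97129125] z18 [242.07867151 443.02680523] z24 [244.93892633 440.05594199] mouth [305.34630035 377.31256475]
-0.75 [array([276., 523.]), array([201., 504.])]
-0.6 [array([281., 507.]), array([206., 487.])]
-0.4 [array([288., 482.]), array([213., 463.])]
-0.2 [array([295., 456.]), array([220., 437.])]
0 [array([302., 430.]), array([227., 410.])]
0.2 [array([308., 403.]), array([233., 384.])]
0.4 [array([314., 378.]), array([239., 359.])]
0.6 [array([319., 356.]), array([244., 337.])]
0.75 [array([321., 342.]), array([247., 323.])]
```

View pics/ov.png

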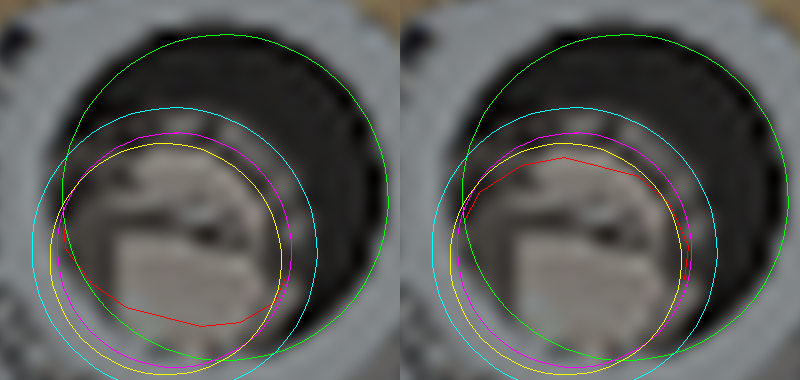

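```bash
python3 - <<'E'
from h import *
f=np.load("f.npy")
c=f[244:266,337:359].astype(np.float32)
a=cv2.resize(c,(400,400),interpolation=cv2.INTER_NEAREST);b=cv2.resize(c,(400,400),interpolation=cv2.INTER_CUBIC)
o=np.hstack([a,b]);o=np.clip((o-30)*2.0,0,255).astype(np.uint8)
cv2.imwrite("pics/b2.png",o)
E
```

```text
(no output)
```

View pics/b2.png

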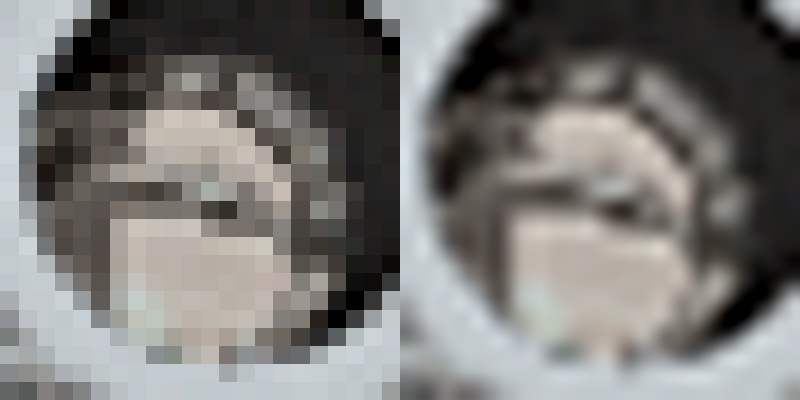

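```bash
cat >> h.py <<'E'
def go(p,yaw=None,w=None):
    """delta in tool frame (mm) and turn about tool z (deg) to reach p with tool-x heading yaw (deg)"""
    s=get_state();M=R.from_rotvec(s['tool_rot']).as_matrix()
    h=np.degrees(np.arctan2(M[1,0],M[0,0]));d=M.T@(np.asarray(p)-s['ee_pos'])
    print("t",s['clock'],"pos",s['ee_pos'].round(1),"head x",h.round(2),"tilt",M[:,2].round(4),"F",s['force'].round(1),"w",round(s['gripper_width'],1),"ff",round(s['finger_force'],1),"q6",s['qpos'][5].round(3))
    print("d tool mm",d.round(1),"turn z",None if yaw is None else round(((h-yaw+180)%360)-180,2))
E
python3 -c "
from h import *
go([517,-199.5,300],0);go([517,-199.5,300],180)"
```

```text
t 2.4 pos [291.4 581.  231.3] head x 153.37 tilt [ 0. -0. -1.] F [ 0.2  1.1 -0.2] w 85.4 ff 0.0 q6 -0.174
d tool mm [-551.6 -596.6  -68.7] turn z 153.37
t 2.4 pos [291.4 581.  231.3] head x 153.37 tilt [ 0. -0. -1.] F [ 0.2  1.1 -0.2] w 85.4 ff 0.0 q6 -0.174
d tool mm [-551.6 -596.6  -68.7] turn z -26.63
```

>>> arm_command([
  [[-0.0306,-0.0331,-0.008,0,0,0,0.0854],[-0.0306,-0.0331,-0.008,0,0,0,0.06],[-0.0306,-0.0331,-0.008,0,0,0,0.05],[-0.0306,-0.0331,-0.008,0,0,0,0.05],[-0.0306,-0.0331,-0.008,0,0,0,0.05],[-0.0306,-0.0331,-0.008,0,0,0,0.05],[-0.0306,-0.0331,-0.008,0,0,0,0.05],[-0.0306,-0.0331,-0.008,0,0,0,0.05]],
])

```text
clock: 3.2
ee_pos: [391.6, 233.0, 295.9]
tool_rot: [0.723, 3.056, 0.001]
force: [1.5, 0.5, 1.2]
gripper_width: 50.1
finger_force: 0.0
```

>>> arm_command([
  [[-0.0306,-0.0331,0,0,0,0,0.05],[-0.0306,-0.0331,0,0,0,0,0.05],[-0.0306,-0.0331,0,0,0,0,0.05],[-0.0306,-0.0331,0,0,0,0,0.05],[-0.0306,-0.0331,0,0,0,0,0.05],[-0.0306,-0.0331,0,0,0,0,0.05],[-0.0306,-0.0331,0,0,0,0,0.05],[-0.0306,-0.0331,0,0,0,0,0.05]],
])

```text
clock: 4.0
ee_pos: [491.8, -113.8, 295.6]
tool_rot: [0.724, 3.056, 0.0]
force: [0.2, 0.5, 0.1]
gripper_width: 50.0
finger_force: 0.0
```

>>> arm_command([
  [[-0.0306,-0.0331,0,0,0,0,0.05],[-0.0306,-0.0331,0,0,0,0,0.05],[0,0,0,0,0,-8.5,0.05],[0,0,0,0,0,-8.5,0.05],[0,0,0,0,0,-8.5,0.05],[0,0,0,0,0,-1.1,0.05],[0,0,0,0,0,0,0.05]],
])

```text
clock: 4.7
ee_pos: [516.6, -198.4, 295.3]
tool_rot: [0.005, 3.141, -0.0]
force: [0.4, -0.2, 0.4]
gripper_width: 49.9
finger_force: 0.0
```

```bash
python3 -c "
from h import *
go([517,-199.5,138],180)"
```

```text
t 4.7 pos [ 516.6 -198.4  295.3] head x 179.83 tilt [ 1.e-04 -1.e-04 -1.e+00] F [ 0.4 -0.2  0.4] w 49.9 ff 0.0 q6 -2.139
d tool mm [ -0.3  -1.1 157.3] turn z -0.17
```

>>> arm_command([
  [[0,-0.001,0.03,0,0,0,0.05],[0,0,0.03,0,0,0,0.05],[0,0,0.03,0,0,0,0.05],[0,0,0.03,0,0,0,0.05],[0,0,0.025,0,0,0,0.05],[0,0,0.012,0,0,0,0.05],[0,0,0,0,0,0,0.05]],
])

```text
clock: 5.4
ee_pos: [515.7, -198.7, 136.7]
tool_rot: [-0.003, -3.139, -0.003]
force: [0.3, -0.1, 0.1]
gripper_width: 50.1
finger_force: 0.0
```

>>> arm_command([
  [[0,0,0,0,0,0,0.03],[0,0,0,0,0,0,0.022],[0,0,0,0,0,0,0.018],[0,0,0,0,0,0,0.014],[0,0,0,0,0,0,0.01],[0,0,0,0,0,0,0.005],[0,0,0,0,0,0,0.005]],
])

```text
clock: 6.1
ee_pos: [517.5, -199.8, 139.9]
tool_rot: [0.001, 3.14, -0.002]
force: [-1.1, 1.7, 6.2]
gripper_width: 15.4
finger_force: 58.8
```

```bash
python3 -c "
from h import *
go([456.5,-199.5,146],180)
for c in ('top','side'):
  f=grab_frame(c);cv2.imwrite(f'pics/g_{c}.png',f)"
```

```text
t 6.1 pos [ 517.5 -199.8  139.9] head x 179.97 tilt [ 0.0021 -0.0012 -1.    ] F [-1.1  1.7  6.2] w 15.4 ff 58.8 q6 -2.143
d tool mm [61.   0.3 -6.3] turn z -0.03
```

>>> arm_command([
  [[0,0,-0.005,0,0,0,0.005],[0,0,-0.005,0,0,0,0.005],[0,0,0,0,0,0,0.005],[0,0,0,0,0,0,0.005]],
])

```text
clock: 6.6
ee_pos: [516.6, -199.4, 148.2]
tool_rot: [-0.001, -3.142, -0.0]
force: [-0.0, 0.1, -0.7]
gripper_width: 15.0
finger_force: 58.4
```

```bash
python3 -c "
from h import *
go([456.5,-199.5,146],180)"
```

```text
t 6.6 pos [ 516.6 -199.4  148.2] head x 179.96 tilt [-1.e-04  0.e+00 -1.e+00] F [-0.   0.1 -0.7] w 15.0 ff 58.4 q6 -2.143
d tool mm [60.1 -0.1  2.2] turn z -0.04
```

>>> arm_command([
  [[0.015,0,0,0,0,0,0.005],[0.02,0,0,0,0,0,0.005],[0.02,0,0,0,0,0,0.005],[0.02,0,0,0,0,0,0.005],[0,0,-0.03,0,0,0,0.005],[0,0,-0.04,0,0,0,0.005],[0,0,-0.04,0,0,0,0.005],[0,0,-0.035,0,0,0,0.005]],
])

```text
clock: 7.4
ee_pos: [441.5, -199.4, 295.1]
tool_rot: [0.001, 3.141, -0.001]
force: [0.6, -0.5, -0.4]
gripper_width: 15.2
finger_force: 58.5
```

```bash
python3 - <<'E'
from h import *
go([501,-41.5,300],180)
s=get_state();p=s['ee_pos'];ims=[]
for c in ('top','side'):
  f=grab_frame(c)
  t=p-[0,0,119.9]
  u=proj(t,c);v=proj(t+[0,0,50],c);print(c,u,v)
  x,y=int(u[0]),int(u[1]);k=f[y-40:y+20,x-40:x+40];ims.append(cv2.resize(k,(400,300),interpolation=cv2.INTER_CUBIC))
  print(x-40,y-40)
cv2.imwrite("pics/hook.png",np.hstack(ims))
E
```

```text
t 7.4 pos [ 441.5 -199.4  295.1] head x 179.96 tilt [ 6.e-04 -5.e-04 -1.e+00] F [ 0.6 -0.5 -0.4] w 15.2 ff 58.5 q6 -2.229
d tool mm [-59.4 157.9  -5. ] turn z -0.04
top [424.40957633 280.96686529] [429.45692559 280.01255045]
384 240
side [180.50195778 243.3092064 ] [175.43885403 228.48784054]
140 203
```

View pics/hook.png

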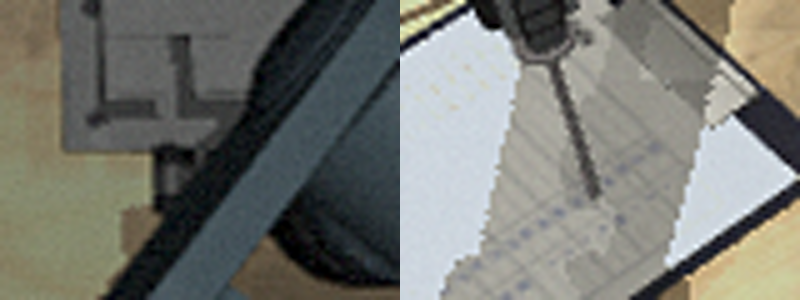

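>>> arm_command([
  [[0,0,0,0,0,8.5,0.005],[0,0,0,0,0,8.5,0.005],[0,0,0,0,0,8.5,0.005],[0,0,0,0,0,8.5,0.005],[0,0,0,0,0,8.5,0.005],[0,0,0,0,0,8.5,0.005],[0,0,0,0,0,8.5,0.005],[0,0,0,0,0,8.5,0.005]],
])

```text
clock: 8.3
ee_pos: [441.1, -199.0, 291.6]
tool_rot: [-1.764, -2.596, -0.0]
force: [-0.1, -0.2, -0.7]
gripper_width: 15.2
finger_force: 58.4
```

>>> arm_command([
  [[0,0,0,0,0,8.5,0.005],[0,0,0,0,0,8.5,0.005],[0,0,0,0,0,8.5,0.005],[0,0,0,0,0,8.5,0.005],[0,0,0,0,0,8.5,0.005],[0,0,0,0,0,8.5,0.005],[0,0,0,0,0,5,0.005],[0,0,0,0,0,0,0.005]],
])

```text
clock: 9.1
ee_pos: [441.2, -199.0, 291.7]
tool_rot: [-2.772, -1.473, 0.002]
force: [-0.1, 0.1, -0.3]
gripper_width: 15.7
finger_force: 58.4
```

```bash
python3 - <<'E'
from h import *
go([501,-41.5,300],56)
s=get_state();p=s['ee_pos'];c='side'
f=np.mean([grab_frame(c).astype(float) for _ in range(4)],0).astype(np.uint8)
t=p-[0,0,119.9];u=proj(t,c);x,y=int(u[0]),int(u[1]);print(u,x-30,y-40)
cv2.imwrite("pics/hook2.png",cv2.resize(f[y-40:y+20,x-30:x+30],(600,600),interpolation=cv2.INTER_CUBIC))
E
```

```text
t 9.1 pos [ 441.2 -199.   291.7] head x 55.98 tilt [-0.0019  0.0015 -1.    ] F [-0.1  0.1 -0.3] w 15.7 ff 58.4 q6 -0.065
d tool mm [164.  -38.6  -8.1] turn z -0.02
[180.90611182 244.07583528] 150 204
```

View pics/hook2.png

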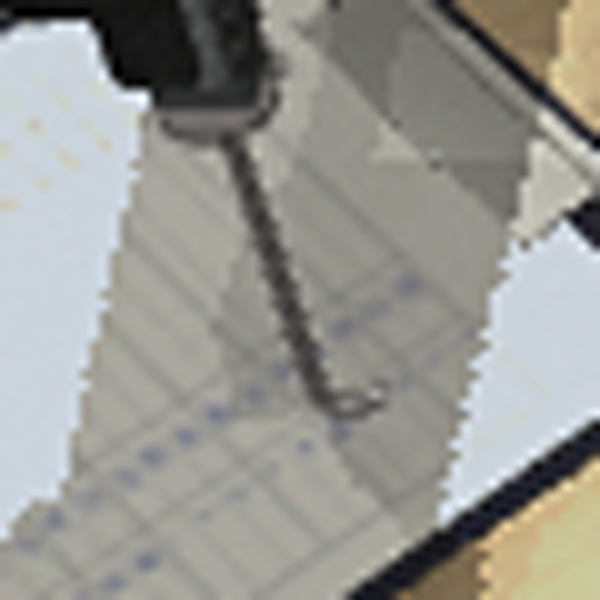

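>>> arm_command([
  [[0,0,0,0,0,8.5,0.005],[0,0,0,0,0,8.5,0.005],[0,0,0,0,0,8.5,0.005],[0,0,0,0,0,8.5,0.005],[0,0,0,0,0,8.5,0.005],[0,0,0,0,0,8.5,0.005],[0,0,0,0,0,8.5,0.005],[0,0,0,0,0,8.5,0.005]],
])

```text
clock: 10.1
ee_pos: [441.6, -199.4, 293.1]
tool_rot: [-3.123, 0.337, 0.0]
force: [0.2, 0.1, -1.0]
gripper_width: 15.3
finger_force: 58.4
```

>>> arm_command([
  [[0,0,0,0,0,5.5,0.005],[0,0,0,0,0,0,0.005]],
])

```text
clock: 10.3
ee_pos: [441.6, -199.4, 293.1]
tool_rot: [-3.105, 0.477, 0.0]
force: [0.1, -1.4, -1.2]
gripper_width: 15.3
finger_force: 58.4
```

```bash
python3 -c "
from h import *
go([482.5,-35.5,290],-17.5)"
```

```text
t 10.3 pos [ 441.6 -199.4  293.1] head x -17.47 tilt [-2.e-04  1.e-04 -1.e+00] F [ 0.1 -1.4 -1.2] w 15.3 ff 58.4 q6 1.217
d tool mm [ -10.2 -168.6    3.1] turn z 0.03
```

>>> arm_command([
  [[-0.002,-0.033,0,0,0,0,0.005],[-0.002,-0.034,0,0,0,0,0.005],[-0.002,-0.034,0,0,0,0,0.005],[-0.002,-0.034,0,0,0,0,0.005],[-0.002,-0.0335,0,0,0,0,0.005],[0,0,0,0,0,0,0.005],[0,0,0,0,0,0,0.005]],
])

```text
clock: 11.0
ee_pos: [482.9, -35.3, 293.2]
tool_rot: [3.105, -0.473, -0.0]
force: [1.0, 0.3, -0.7]
gripper_width: 14.9
finger_force: 58.9
```

```bash
python3 - <<'E'
from h import *
go([482.5,-35.5,167],-17.5)
s=get_state();p=s['ee_pos'];M=R.from_rotvec(s['tool_rot']).as_matrix()
t=p+M@[3.7,0,119.9]
f=grab_frame('side');ou=np.array([225,195]);o=cv2.resize(f[195:275,225:305],(600,600),interpolation=cv2.INTER_CUBIC)
def P(q): return tuple(int(v) for v in (proj(q,'side')-ou+.5)*7.5)
for q,c in((t,(0,0,255)),(t+M@[12,0,0],(0,255,255)),(np.array([501,-41.5,140]),(0,255,0))): cv2.circle(o,P(q),4,c,1)
pts=np.array([P([501+24*np.cos(a),-41.5+24*np.sin(a),140]) for a in np.linspace(0,6.3,50)]);cv2.polylines(o,[pts],True,(0,255,0),1)
cv2.imwrite("pics/ins.png",o);print(P(t))
E
```

```text
t 11.0 pos [482.9 -35.3 293.2] head x -17.33 tilt [-2.e-04 -4.e-04 -1.e+00] F [ 1.   0.3 -0.7] w 14.9 ff 58.9 q6 1.566
d tool mm [ -0.3   0.2 126.2] turn z 0.17
(258, 222)
```

View pics/ins.png

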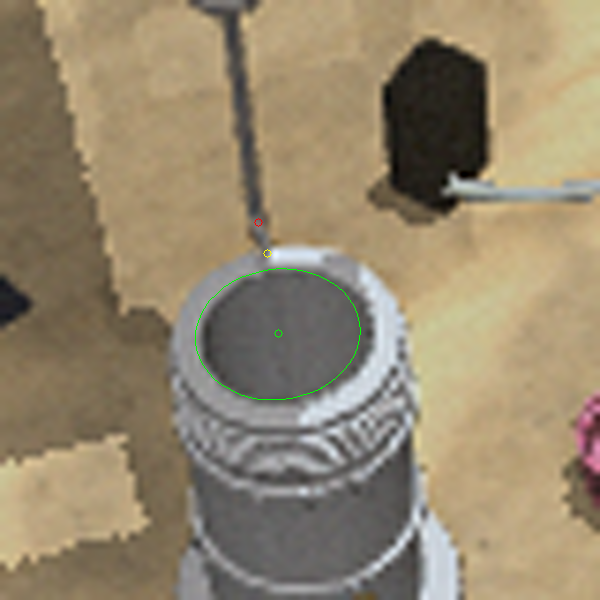

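>>> arm_command([
  [[0,-0.001,0.02,0,0,0,0.005],[0,0,0.02,0,0,0,0.005],[0,0,0.02,0,0,0,0.005],[0,0,0.015,0,0,0,0.005],[0,0,0,0,0,0,0.005]],
])

```text
clock: 11.55
ee_pos: [481.7, -35.2, 215.9]
tool_rot: [-3.104, 0.48, 0.007]
force: [-0.1, 0.0, -0.6]
gripper_width: 15.2
finger_force: 58.9
```

>>> arm_command([
  [[0,0,0.01,0,0,0,0.005],[0,0,0.01,0,0,0,0.005],[0,0,0.01,0,0,0,0.005],[0,0,0.01,0,0,0,0.005],[0,0,0.01,0,0,0,0.005],[0,0,0,0,0,0,0.005]],
])

```text
clock: 12.15
ee_pos: [482.1, -34.4, 166.3]
tool_rot: [-3.104, 0.478, 0.005]
force: [-0.0, 0.3, -1.0]
gripper_width: 15.1
finger_force: 58.9
```

>>> arm_command([
  [[0.004,0,0,0,0,0,0.005],[0.004,0,0,0,0,0,0.005],[0.004,0,0,0,0,0,0.005],[0.004,0,0,0,0,0,0.005],[0.003,0,0,0,0,0,0.005],[0.002,0,0,0,0,0,0.005],[0,0,0,0,0,0,0.005]],
])

```text
clock: 12.85
ee_pos: [503.4, -41.2, 168.3]
tool_rot: [3.105, -0.479, -0.0]
force: [-0.3, 0.1, -1.3]
gripper_width: 15.6
finger_force: 58.9
```

>>> arm_command([
  [[0,0,-0.004,0,0,0,0.005],[0,0,-0.003,0,0,0,0.005],[0,0,0,0,0,0,0.005]],
])

```text
clock: 13.15
ee_pos: [503.6, -41.2, 176.1]
tool_rot: [3.105, -0.479, 0.002]
force: [0.2, 0.4, -1.3]
gripper_width: 15.3
finger_force: 58.9
```

>>> arm_command([
  [[-0.003,0,-0.002,0,0,0,0.005],[-0.003,0,-0.002,0,0,0,0.005],[-0.003,0,-0.001,0,0,0,0.005],[0,0,0,0,0,0,0.005]],
])

```text
clock: 13.55
ee_pos: [494.0, -38.2, 180.0]
tool_rot: [3.105, -0.479, -0.001]
force: [-0.8, -0.2, -2.2]
gripper_width: 15.6
finger_force: 58.7
```

>>> arm_command([
  [[0,0,-0.002,0,0,0,0.005],[0,0,-0.001,0,0,0,0.005],[0,0,0,0,0,0,0.005]],
])

```text
clock: 13.85
ee_pos: [493.4, -37.9, 181.5]
tool_rot: [-3.104, 0.479, 0.006]
force: [0.3, 0.7, -12.0]
gripper_width: 15.0
finger_force: 58.6
```

>>> arm_command([
  [[0,0,-0.002,0,0,0,0.005],[0,0,0,0,0,0,0.005],[0,0,0,0,0,0,0.005]],
])

```text
clock: 14.15
ee_pos: [494.3, -38.2, 185.0]
tool_rot: [-3.105, 0.479, 0.002]
force: [0.2, 0.3, -12.8]
gripper_width: 14.9
finger_force: 58.7
```

>>> arm_command([
  [[0,0,-0.002,0,0,0,0.005],[0,0,-0.002,0,0,0,0.005],[0,0,-0.002,0,0,0,0.005],[0,0,-0.002,0,0,0,0.005],[0,0,-0.002,0,0,0,0.005],[0,0,0,0,0,0,0.005],[0,0,0,0,0,0,0.005]],
])

```text
clock: 14.85
ee_pos: [494.9, -38.5, 195.7]
tool_rot: [3.105, -0.479, 0.001]
force: [-0.3, 0.2, -1.2]
gripper_width: 15.1
finger_force: 60.0
```

>>> arm_command([
  [[0,0,-0.006,0,0,0,0.005],[0,0,-0.006,0,0,0,0.005],[0,0,-0.006,0,0,0,0.005],[0,0,-0.006,0,0,0,0.005],[0,0,0,0,0,0,0.005],[0,0,0,0,0,0,0.005]],
])

```text
clock: 15.45
ee_pos: [494.7, -38.4, 219.5]
tool_rot: [3.105, -0.479, 0.001]
force: [0.5, -0.3, -1.9]
gripper_width: 15.5
finger_force: 60.0
```

>>> arm_command([
  [[0,0,-0.01,0,0,0,0.005],[0,0,-0.012,0,0,0,0.005],[0,0,-0.012,0,0,0,0.005],[0,0,-0.012,0,0,0,0.005],[0,0,-0.012,0,0,0,0.005],[0,0,-0.012,0,0,0,0.005],[0,0,-0.01,0,0,0,0.005],[0,0,0,0,0,0,0.005]],
])

```text
clock: 16.25
ee_pos: [495.4, -38.6, 301.4]
tool_rot: [3.104, -0.479, 0.005]
force: [0.2, 0.5, -2.1]
gripper_width: 15.3
finger_force: 60.0
```

>>> arm_command([
  [[0,0,-0.01,0,0,0,0.005],[0,0,-0.012,0,0,0,0.005],[0,0,-0.012,0,0,0,0.005],[0,0,-0.008,0,0,0,0.005],[0,0,0,0,0,0,0.005],[0,0,0,0,0,0,0.005]],
])

```text
clock: 16.85
ee_pos: [494.6, -38.4, 341.3]
tool_rot: [3.105, -0.479, 0.0]
force: [0.0, -0.0, -3.0]
gripper_width: 15.3
finger_force: 60.0
```

```bash
python3 - <<'E'
from h import *
go([486,338,345],-17.5)
f=grab_frame('side');cv2.imwrite("pics/up.png",cv2.resize(f[150:300,200:350],(600,600),interpolation=cv2.INTER_CUBIC))
print([(np.round(d['centre'],1).tolist(),round(d['conf'],2)) for d in find_in('basket','side')])
E
```

```text
t 16.85 pos [494.6 -38.4 341.3] head x -17.53 tilt [ 0. -0. -1.] F [ 0. -0. -3.] w 15.3 ff 60.0 q6 1.57
d tool mm [-121.6 -356.3   -3.7] turn z -0.03
[([524.5, 76.0, 20.1], 0.81), ([499.6, -39.5, 191.7], 0.77), ([551.0, 151.5, 15.0], 0.75), ([627.7, -248.3, 14.6], 0.66), ([456.0, 194.0, 16.5], 0.62)]
```

View pics/up.png

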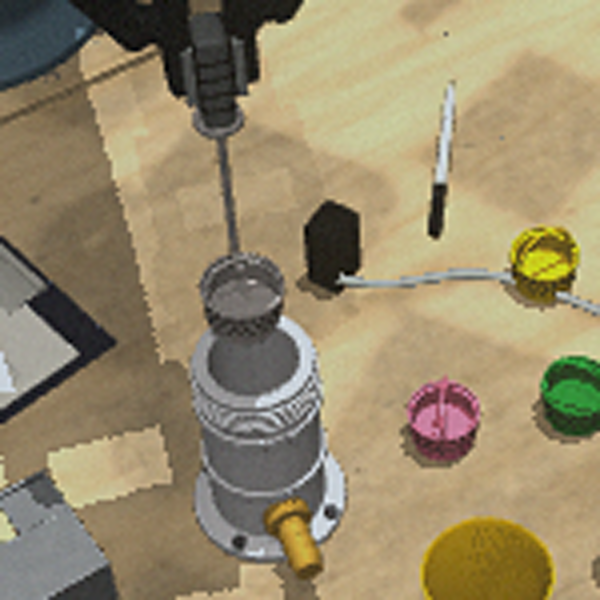

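>>> arm_command([
  [[-0.0026,-0.0071,0,0,0,0,0.005],[-0.0052,-0.0143,0,0,0,0,0.005],[-0.0079,-0.0214,0,0,0,0,0.005],[-0.0105,-0.0285,0,0,0,0,0.005],[-0.0105,-0.0285,0,0,0,0,0.005],[-0.0105,-0.0285,0,0,0,0,0.005],[-0.0105,-0.0285,0,0,0,0,0.005],[-0.0105,-0.0285,0,0,0,0,0.005]],
])

```text
clock: 17.75
ee_pos: [484.6, 161.3, 341.1]
tool_rot: [-3.105, 0.477, 0.0]
force: [0.5, 0.3, -2.8]
gripper_width: 15.2
finger_force: 60.1
```

>>> arm_command([
  [[-0.0105,-0.0285,0,0,0,0,0.005],[-0.0105,-0.0285,0,0,0,0,0.005],[-0.0105,-0.0285,0,0,0,0,0.005],[-0.0105,-0.0285,0,0,0,0,0.005],[-0.0092,-0.025,0,0,0,0,0.005],[-0.0066,-0.0178,0,0,0,0,0.005],[-0.0039,-0.0107,0,0,0,0,0.005],[-0.0013,-0.0036,0,0,0,0,0.005]],
])

```text
clock: 18.55
ee_pos: [476.1, 342.4, 341.0]
tool_rot: [3.105, -0.476, -0.001]
force: [-0.6, -0.7, -2.4]
gripper_width: 15.2
finger_force: 60.1
```

>>> arm_command([
  [[0,0,0.01,0,0,0,0.005],[0,0,0.02,0,0,0,0.005],[0,0,0.025,0,0,0,0.005],[0,0,0.025,0,0,0,0.005],[0,0,0.025,0,0,0,0.005],[0,0,0.02,0,0,0,0.005],[0,0,0.01,0,0,0,0.005],[0,0,0,0,0,0,0.005]],
])

```text
clock: 19.35
ee_pos: [476.0, 339.9, 204.2]
tool_rot: [3.102, -0.48, -0.005]
force: [-0.3, 0.5, -2.4]
gripper_width: 15.2
finger_force: 60.1
```

```bash
python3 - <<'E'
from h import *
go([477,341,166],-17.5)
for c in('side','top'):
  grab_frame(c);print(c,[(np.round(d['centre'],1).tolist(),round(d['conf'],2)) for d in find_in('basket',c)])
E
```

```text
t 19.35 pos [476.  339.9 204.2] head x -17.59 tilt [-0.0035 -0.0017 -1.    ] F [-0.3  0.5 -2.4] w 15.2 ff 60.1 q6 2.304
d tool mm [ 0.7 -1.5 38.2] turn z -0.09
side [([625.4, -247.8, 15.7], 0.88), ([482.2, 339.0, 56.1], 0.72), ([525.6, 77.5, 16.6], 0.67), ([454.2, 191.9, 16.9], 0.64)]
top [([520.6, 72.4, 12.7], 0.79), ([497.0, 331.6, 55.9], 0.65), ([452.9, 197.5, 11.2], 0.59), ([627.7, -250.6, 9.1], 0.54), ([553.0, 152.2, 12.8], 0.53)]
```

>>> arm_command([
  [[0,0,0.008,0,0,0,0.005],[0,0,0.01,0,0,0,0.005],[0,0,0.008,0,0,0,0.005],[0,0,0.004,0,0,0,0.005],[0,0,0.003,0,0,0,0.005],[0,0,0,0,0,0,0.005],[0,0,0,0,0,0,0.005]],
])

```text
clock: 20.25
ee_pos: [477.1, 341.1, 173.5]
tool_rot: [-3.105, 0.479, -0.001]
force: [-0.2, -0.3, -2.5]
gripper_width: 15.2
finger_force: 60.1
```

>>> arm_command([
  [[0,0,0.001,0,0,0,0.005],[0,0,0.001,0,0,0,0.005],[0,0,0.001,0,0,0,0.005],[0,0,0.001,0,0,0,0.005],[0,0,0.001,0,0,0,0.005],[0,0,0.001,0,0,0,0.005],[0,0,0,0,0,0,0.005]],
])

```text
clock: 20.95
ee_pos: [476.7, 341.0, 167.1]
tool_rot: [3.105, -0.479, -0.001]
force: [0.5, -0.0, -2.0]
gripper_width: 15.6
finger_force: 60.1
```

>>> arm_command([
  [[0,0,0.001,0,0,0,0.005],[0,0,0.001,0,0,0,0.005],[0,0,0.001,0,0,0,0.005],[0,0,0,0,0,0,0.005],[0,0,0,0,0,0,0.005]],
])

```text
clock: 21.45
ee_pos: [476.9, 341.0, 164.4]
tool_rot: [-3.105, 0.479, -0.0]
force: [-0.2, 0.0, -0.7]
gripper_width: 15.0
finger_force: 60.2
```

>>> arm_command([
  [[0,0,0.003,0,0,0,0.005],[0,0,0.003,0,0,0,0.005],[0,0,0.002,0,0,0,0.005],[0,0,0,0,0,0,0.005],[0,0,0,0,0,0,0.005]],
])

```text
clock: 21.95
ee_pos: [476.8, 341.0, 156.2]
tool_rot: [3.105, -0.479, -0.0]
force: [0.6, 0.5, -0.3]
gripper_width: 15.5
finger_force: 60.2
```

>>> arm_command([
  [[-0.003,0,0,0,0,0,0.005],[-0.004,0,0,0,0,0,0.005],[-0.004,0,0,0,0,0,0.005],[-0.004,0,0,0,0,0,0.005],[-0.004,0,0,0,0,0,0.005],[-0.004,0,0,0,0,0,0.005],[0,0,0,0,0,0,0.005]],
])

```text
clock: 22.65
ee_pos: [454.4, 348.1, 156.3]
tool_rot: [3.105, -0.478, -0.0]
force: [0.0, 0.4, -0.8]
gripper_width: 15.0
finger_force: 60.2
```

```bash
python3 - <<'E'
from h import *
go([477,341,300],-17.5)
for c in('side','top'):
  grab_frame(c);print(c,[(np.round(d['centre'],1).tolist(),round(d['conf'],2)) for d in find_in('basket',c)])
E
```

```text
t 22.65 pos [454.4 348.1 156.3] head x -17.5 tilt [-2.e-04 -0.e+00 -1.e+00] F [ 0.   0.4 -0.8] w 15.0 ff 60.2 q6 2.332
d tool mm [  23.7   -0.  -143.7] turn z -0.0
side [([457.0, 192.3, 17.0], 0.76), ([550.3, 153.1, 13.4], 0.7), ([668.7, 101.5, 41.5], 0.62), ([486.2, 339.0, 16.4], 0.58), ([525.3, 76.7, 18.4], 0.54), ([528.8, -281.4, 161.5], 0.31)]
top [([450.4, 194.1, 11.6], 0.84), ([553.4, 155.9, 10.5], 0.8), ([626.7, -250.3, 6.6], 0.69), ([526.7, 71.6, 13.0], 0.61), ([485.0, 340.9, 9.6], 0.49)]
```

>>> arm_command([
  [[-0.007,0,0,0,0,0,0.005],[-0.008,0,0,0,0,0,0.005],[0,0,-0.005,0,0,0,0.005],[0,0,-0.015,0,0,0,0.005],[0,0,-0.03,0,0,0,0.005],[0,0,-0.04,0,0,0,0.005],[0,0,-0.05,0,0,0,0.005],[0,0,0,0,0,0,0.005]],
])

```text
clock: 23.65
ee_pos: [444.1, 354.2, 307.0]
tool_rot: [-3.095, 0.477, -0.022]
force: [-0.6, 1.1, -0.7]
gripper_width: 15.4
finger_force: 60.2
```

```bash
python3 - <<'E'
from h import *
go([441.5,-199.4,295],180)
for c in('side','top'):
  grab_frame(c);print(c,[(np.round(d['centre'],1).tolist(),round(d['conf'],2)) for d in find_in('basket',c)])
E
```

```text
t 23.65 pos [444.1 354.2 307. ] head x -17.53 tilt [ 0.0153  0.0078 -0.9999] F [-0.6  1.1 -0.7] w 15.4 ff 60.2 q6 2.35
d tool mm [164.1 528.9   7.6] turn z 162.47
side [([630.5, -249.2, 16.7], 0.8), ([522.7, 76.1, 16.2], 0.77), ([551.8, 153.8, 14.2], 0.66), ([484.7, 339.3, 17.7], 0.65), ([455.4, 194.4, 19.0], 0.63)]
top [([552.4, 154.0, 8.6], 0.79), ([449.8, 200.6, 10.7], 0.74), ([632.0, -247.8, 9.7], 0.7), ([484.5, 341.5, 12.4], 0.59), ([526.3, 72.9, 10.6], 0.5)]
```

>>> arm_command([
  [[0.0117,0.0378,0,0,0,0,0.005],[0.0117,0.0378,0,0,0,0,0.005],[0.0117,0.0378,0,0,0,0,0.005],[0.0117,0.0378,0,0,0,0,0.005],[0.0117,0.0378,0,0,0,0,0.005],[0.0117,0.0378,0,0,0,0,0.005],[0.0117,0.0378,0,0,0,0,0.005],[0.0117,0.0378,0,0,0,0,0.005]],
])

```text
clock: 24.65
ee_pos: [437.7, 34.5, 294.6]
tool_rot: [-3.105, 0.479, 0.005]
force: [-0.1, 0.1, -1.0]
gripper_width: 15.5
finger_force: 60.3
```

>>> arm_command([
  [[0.0117,0.0378,0,0,0,0,0.005],[0.0117,0.0378,0,0,0,0,0.005],[0.0117,0.0378,0,0,0,0,0.005],[0.0117,0.0378,0,0,0,0,0.005],[0.0117,0.0378,0,0,0,0,0.005],[0.0117,0.0378,0,0,0,0,0.005],[0,0,0,0,0,-8.5,0.005],[0,0,0,0,0,-8.5,0.005]],
])

```text
clock: 25.45
ee_pos: [436.4, -202.3, 294.2]
tool_rot: [-3.139, 0.009, 0.005]
force: [-1.1, -0.4, -1.8]
gripper_width: 15.3
finger_force: 60.3
```

>>> arm_command([
  [[0,0,0,0,0,-8.5,0.005],[0,0,0,0,0,-8.5,0.005],[0,0,0,0,0,-8.5,0.005],[0,0,0,0,0,-8.5,0.005],[0,0,0,0,0,-8.5,0.005],[0,0,0,0,0,-8.5,0.005],[0,0,0,0,0,-8.5,0.005],[0,0,0,0,0,-8.5,0.005]],
])

```text
clock: 26.25
ee_pos: [436.7, -201.0, 294.3]
tool_rot: [-2.604, -1.75, 0.002]
force: [1.2, 0.3, -1.6]
gripper_width: 15.2
finger_force: 60.3
```

>>> arm_command([
  [[0,0,0,0,0,-8.5,0.005],[0,0,0,0,0,-8.5,0.005],[0,0,0,0,0,-8.5,0.005],[0,0,0,0,0,-8.5,0.005],[0,0,0,0,0,-8.5,0.005],[0,0,0,0,0,-8.5,0.005],[0,0,0,0,0,-8.5,0.005],[0,0,0,0,0,-8.5,0.005]],
])

```text
clock: 27.05
ee_pos: [436.7, -201.0, 294.3]
tool_rot: [-1.18, -2.908, -0.002]
force: [-0.2, -0.6, -0.4]
gripper_width: 15.1
finger_force: 60.3
```

>>> arm_command([
  [[0,0,0,0,0,-8.5,0.005],[0,0,0,0,0,-8.5,0.005],[0,0,0,0,0,-8.5,0.005],[0,0,0,0,0,-8.5,0.005],[0,0,0,0,0,-8.5,0.005],[0,0,0,0,0,-2,0.005],[0,0,0,0,0,0,0.005]],
])

```text
clock: 27.75
ee_pos: [436.8, -201.0, 294.5]
tool_rot: [-0.001, -3.139, -0.003]
force: [0.5, -0.4, -1.0]
gripper_width: 14.9
finger_force: 60.3
```

```bash
python3 -c "
from h import *
go([441.5,-199.4,148.5],180)"
```

```text
t 27.75 pos [ 436.8 -201.   294.5] head x 179.95 tilt [-0.0027  0.0021 -1.    ] F [ 0.5 -0.4 -1. ] w 14.9 ff 60.3 q6 -2.238
d tool mm [ -5.1   1.3 146. ] turn z -0.05
```

>>> arm_command([
  [[-0.005,0.0015,0.03,0,0,0,0.005],[0,0,0.04,0,0,0,0.005],[0,0,0.04,0,0,0,0.005],[0,0,0.025,0,0,0,0.005],[0,0,0.01,0,0,0,0.005],[0,0,0,0,0,0,0.005],[0,0,0,0,0,0,0.005]],
])

```text
clock: 28.45
ee_pos: [443.1, -200.5, 152.5]
tool_rot: [0.001, 3.14, -0.002]
force: [0.1, 0.5, -1.0]
gripper_width: 15.4
finger_force: 60.3
```

```bash
python3 -c "
from h import *
go([516.6,-199.4,148.5],180)"
```

```text
t 28.45 pos [ 443.1 -200.5  152.5] head x 179.96 tilt [ 0.0014 -0.0011 -1.    ] F [ 0.1  0.5 -1. ] w 15.4 ff 60.3 q6 -2.229
d tool mm [-73.5   1.2   4.1] turn z -0.04
```

>>> arm_command([
  [[-0.015,0.001,0.003,0,0,0,0.005],[-0.02,0,0,0,0,0,0.005],[-0.012,0,0,0,0,0,0.005],[-0.01,0,0,0,0,0,0.005],[-0.008,0,0,0,0,0,0.005],[0,0,0,0,0,0,0.005]],
])

```text
clock: 29.05
ee_pos: [508.2, -199.2, 148.7]
tool_rot: [0.0, 3.141, -0.001]
force: [-0.2, -0.1, -1.9]
gripper_width: 14.9
finger_force: 60.3
```

>>> arm_command([
  [[-0.004,0,0,0,0,0,0.005],[-0.004,0,0,0,0,0,0.005],[0,0,0,0,0,0,0.005],[0,0,0,0,0,0,0.005]],
])

```text
clock: 29.45
ee_pos: [515.3, -199.0, 148.2]
tool_rot: [-0.001, -3.141, -0.0]
force: [0.6, 0.3, -0.8]
gripper_width: 15.1
finger_force: 60.3
```

```bash
python3 -c "
from h import *
go([516.6,-199.4,140.5],180)"
```

```text
t 29.45 pos [ 515.3 -199.   148.2] head x 179.97 tilt [-2.e-04  1.e-04 -1.e+00] F [ 0.6  0.3 -0.8] w 15.1 ff 60.3 q6 -2.144
d tool mm [-1.3 -0.4  7.7] turn z -0.03
```

Now lower until the collar rests.

>>> arm_command([
  [[-0.001,0,0.003,0,0,0,0.005],[0,0,0.003,0,0,0,0.005],[0,0,0,0,0,0,0.005],[0,0,0,0,0,0,0.005]],
])

```text
clock: 29.85
ee_pos: [516.3, -199.0, 142.0]
tool_rot: [-0.001, -3.141, -0.0]
force: [0.1, -0.3, -1.1]
gripper_width: 15.4
finger_force: 60.3
```

>>> arm_command([
  [[0,0,0.001,0,0,0,0.005],[0,0,0.001,0,0,0,0.005],[0,0,0,0,0,0,0.005],[0,0,0,0,0,0,0.005]],
])

```text
clock: 30.25
ee_pos: [516.4, -199.0, 140.3]
tool_rot: [0.001, 3.142, 0.0]
force: [-1.0, -0.4, -0.6]
gripper_width: 15.3
finger_force: 60.3
```

>>> arm_command([
  [[0,0,0.001,0,0,0,0.005],[0,0,0,0,0,0,0.005],[0,0,0,0,0,0,0.005]],
])

```text
clock: 30.55
ee_pos: [516.6, -199.1, 139.9]
tool_rot: [0.001, 3.141, -0.0]
force: [-1.6, 1.1, 4.3]
gripper_width: 15.5
finger_force: 60.9
```

>>> arm_command([
  [[0,0,0.001,0,0,0,0.005],[0,0,0,0,0,0,0.005],[0,0,0,0,0,0,0.005]],
])

```text
clock: 30.85
ee_pos: [516.7, -199.2, 139.8]
tool_rot: [0.001, 3.142, -0.0]
force: [-3.6, 2.6, 10.7]
gripper_width: 15.4
finger_force: 61.9
```

>>> arm_command([
  [[0,0,-0.001,0,0,0,0.005],[0,0,0,0,0,0,0.018],[0,0,0,0,0,0,0.022],[0,0,0,0,0,0,0.03],[0,0,0,0,0,0,0.045],[0,0,0,0,0,0,0.05],[0,0,0,0,0,0,0.05]],
])

```text
clock: 31.55
ee_pos: [516.4, -199.0, 139.2]
tool_rot: [-0.001, -3.142, -0.0]
force: [0.3, -0.8, 0.3]
gripper_width: 49.7
finger_force: 0.0
```

>>> arm_command([
  [[0,0,-0.01,0,0,0,0.05],[0,0,-0.03,0,0,0,0.05],[0,0,-0.04,0,0,0,0.05],[0,0,-0.04,0,0,0,0.05],[0.03,0,-0.03,0,0,0,0.05],[0.04,0,0,0,0,0,0.05],[0.04,0,0,0,0,0,0.05],[0,0,0,0,0,0,0.05]],
])

```text
clock: 32.35
ee_pos: [403.7, -198.6, 289.9]
tool_rot: [0.004, 3.141, -0.002]
force: [0.4, 0.5, -0.7]
gripper_width: 50.0
finger_force: 0.0
```

```bash
python3 - <<'E'
from h import *
go([441.5,-199.4,295],180)
for c in('side','top'):
  grab_frame(c)
  for n in('hook_grip','pick_collar','basket','bail_pivot','tray'): print(c,n,[(np.round(d['centre'],1).tolist(),round(d['conf'],2)) for d in find_in(n,c)])
E
```

```text
t 32.35 pos [ 403.7 -198.6  289.9] head x 179.85 tilt [ 3.e-04 -1.e-03 -1.e+00] F [ 0.4  0.5 -0.7] w 50.0 ff 0.0 q6 -2.278
d tool mm [-37.8  -0.7  -5.1] turn z -0.15
side hook_grip [([522.5, -202.2, 157.0], 0.54)]
side pick_collar [([524.2, -281.3, 162.6], 0.53), ([496.6, 340.6, 2.8], 0.18)]
side basket [([548.5, 152.4, 13.7], 0.85), ([523.8, 76.3, 20.5], 0.75), ([627.7, -248.6, 13.5], 0.67), ([483.2, 340.3, 16.1], 0.6), ([668.1, 102.9, 42.4], 0.6)]
side bail_pivot [([626.9, -251.0, 11.4], 0.93), ([522.4, 71.8, 16.2], 0.7), ([453.2, 195.8, 14.7], 0.66), ([481.4, 335.0, 18.3], 0.58), ([551.8, 148.9, 11.3], 0.55), ([521.5, -201.9, 160.7], 0.3)]
side tray [([490.0, 338.9, 2.1], 0.97)]
top hook_grip [([509.4, -191.5, 171.4], 0.51), ([650.3, -145.8, 25.1], 0.49)]
top pick_collar [([520.1, -273.3, 168.8], 0.6)]
top basket [([553.3, 154.1, 6.6], 0.74), ([450.9, 195.8, 12.0], 0.65), ([484.1, 340.7, 11.0], 0.62), ([515.9, -193.0, 170.9], 0.58), ([523.5, 72.1, 10.4], 0.53)]
top bail_pivot [([552.7, 156.1, 9.1], 0.81), ([631.6, -252.6, 11.6], 0.76), ([483.0, 341.9, 6.3], 0.72), ([522.6, 71.7, 7.8], 0.64)]
top tray [([490.0, 339.1, -0.4], 0.78)]
```

```bash
python3 - <<'E'
from h import *
for c,(x,y,w,h) in (('side',(188,260,22,30)),('top',(412,238,20,20)),('side',(152,278,22,30))):
    a=cv2.imread(f"pics/{c}0.png");b=grab_frame(c)
    r=cv2.matchTemplate(cv2.resize(b[y-8:y+h+8,x-8:x+w+8],None,fx=4,fy=4,interpolation=2),cv2.resize(a[y:y+h,x:x+w],None,fx=4,fy=4,interpolation=2),cv2.TM_CCOEFF_NORMED)
    _,v,_,l=cv2.minMaxLoc(r);print(c,v,np.array(l)/4-8)
E
```

```text
side 0.9150992631912231 [-0.25  0.  ]
top 0.959351658821106 [0.25 0.5 ]
side 0.8877784013748169 [0. 0.]
```

```bash
python3 -c "
from bench import *
print(close_job())"
```

```text
the job is handed in; nothing more can be done
None
```

The basket was drawn out with the hook and stands in the steel tray, and the hook hangs back in its slot within about 1 mm of where it was; the job was handed in at about 33 s, with no verdict returned.

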